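# Clip the carabiner-handled mug onto its stand

### The arm

A 6-joint arm with a two-finger parallel gripper is mounted at the origin on the work surface; the furniture and walls round the work are solid. World frame = base frame: x ahead of the robot, y to its left, z up, the work surface at z = 0. Lengths are in m, angles in rad, forces in N, time in s.
With the tool pointing down it reaches from about 0.4 to 0.925 m from the base axis. Payload 3.4 kg.
Tool frame: the origin (TCP) lies between the finger pads; the fingertips stand env.finger_overhang ahead of it and the grasp point (between the pads) lies 11 mm behind it (env.finger_overhang is the distance from the TCP to the fingertips, in m); z points along the fingers, y is the line along which they close (so a half turn about z gives the same grasp; the last joint's range is limited). The gripper opens to 85 mm and grips with 20 to 120 N. Pads are 22 mm wide; open, the fingers measure 114 mm over their backs; the gripper's body (76 mm by 85 mm) begins 54 mm behind the grasp point. The pads swing forward as they close: fully open they stand 13 mm farther back than shut.
Start: joints at [-1.306, 0.307, 1.506, -0, 1.328, -0.073], TCP at [0.191, -0.543, 0.212] pointing down, gripper open.
Joint ranges: [-3.12, 3.12], [-1.05, 2.28], [0.14, 2.33], [-1.42, 4.57], [0.1, 2.73], [-2.68, 2.68]. Speed limits (rad/s): [2.57, 2.57, 3.14, 3.14, 3.14, 3.14].

### API

Orientations are given as a rotation vector (axis times angle).
In Python, from rig import env gives the robot as it stands. The module is installed in compiled form; this text tells all that it offers.
- The arm moves only by the tool carry_out, never from a script. Its argument "rows" is a list that holds one entry, the list of rows, each a list of 6 numbers: the shift along the world's x, y, z as a fraction of full scale, then the turn, a rotation vector about the world's x, y, z as a fraction of full scale. In form: [[[dx, dy, dz, ax, ay, az], ...]]. A call has 1 to 10 rows; each row is the pose to reach, as a shift and turn from the pose commanded when the call began, turning the shorter way round; what a row does not reach only later rows make up. Full scale, the value 1, is 0.15 m for a shift and 180 degrees for a turn. A row lasts 1/8 s, in which the tool goes at most 62.5 mm and 10.7 degrees, less where a joint would pass 70% of its speed; a pose out of reach is approached as far as the arm can. A call with a number of a shift or a turn outside -1 to 1 is refused whole. A call with a gripper value outside its range is refused whole. "claw" is the gripper command: -1 is fully open, 1 is shut, values between are in proportion, set as the call begins (left out, the last holds). The fingers move at their own pace and stop on an object; "grip_force" is the grip in N (left out, the last holds). Time passes only in rows, so rows that repeat a pose let the fingers close. It gives the time, the measured TCP pose, the force, the opening and the grip force at its end, in the units of the state.
- env.state(): the state, without advancing time (a new reading comes with each control period).
- env.capture(name): name is "scene" or "top" or "wrist"; returns a dict with "img" (480x640x3 uint8, red, green, blue), "depth" (480x640 float32, m along the optical axis (not along the pixel's ray), 0 where there is no reading), "mtx" (3x3 intrinsics, pixels), "origin" and "attitude" of the camera in the world. Camera axes: x right, y up, looking along -z (the intrinsics and any distortion apply to the point x, -y, -z); pixel columns grow to the right and rows downward; lengths in m; the calibration is good to about 2 mm. A picture is of the moment at which its call begins.
- env.finish_job(): hands the job in; it is judged then, once.
The state is a dict: "time_s": time; "joints": joint angles; "qvel": joint speeds; "tau": joint torques, N m; "eef_pos": TCP position; "tool_rot": TCP orientation; "wrist_force": force on the tool from outside, world axes, zero at the start; "wrist_torque": the same for the moment, N m; "opening": finger opening in m; "finger_force": force on a finger pad.
Only numpy, scipy, OpenCV 4.12 (cv2) and the standard library are available. Lean on these libraries where they do the work, as an engineer would, in place of code of your own. Each camera call takes 0.05 s, during which the arm holds its last target. There are 200 camera calls.

### The job

Put the steel mug away: pick it up from the worktop and clip its carabiner handle onto the free eye of the mug stand, the one that faces the robot, by pressing the handle's sprung gate against the eye's front bar until the bar is inside and letting the gate snap shut behind it. Feel your way and press only gently on the stand (the eye sticks out by an amount nobody has measured), then let go and leave the mug hanging still from the eye with its gate shut, and leave the tumbler, the clip jar and the teaspoon alone.

Things in the scene. Friction and masses are not known exactly. Their poses are not given: they have to be found in the camera images.
- mug_centre (a point): Centre of the straight steel mug (60 mm across, 75 high, 0.15-0.25 kg, upright on the worktop), half-way up its axis. z: up to the rim; x: from its axis to its handle. Grip it round the body, fingers to either side of the handle. The handle, a carabiner of 6 mm bar, lies in the x-z plane. Below, 'out' is the distance from the mug's axis along x, 'up' the height above its underside, both mm.
- mug_entry (a point): Where to press the eye's bar on the handle's gate: middle of the gate's outer face, 50 out, 41 up. The gate is a bar 5 mm thick, hinged 19 up, its free top 52 up, just behind the nose. The nose, the bent-down end of the handle's top arm, is blunt, 50 to 57 out, and ends 49 up. The bar enters below the nose. Once its middle is under 46 out it can rise behind the nose; the two ribs of the spine, 40 out, stop it at 43.
- mug_bow (a point): Seat of the eye's bar in the handle, under the top arm (its underside is 63 up) and behind the nose: 45 out, 60 up. A 6 mm bar with its middle above 57 up is clear of the gate, which then snaps shut under it. Let go, the mug hangs tipped by some 50 degrees, its foot swinging in under the eye. Axes as the mug's.
- mug_gate (a joint): Angle of the handle's sprung gate, rad: 0 shut, growing as its top is pressed in towards the mug, 0.52 at most. Pressed 41 up it starts to open at about 1.5 N and takes about 4 N when the bar meets the handle's spine, two hard ribs on the mug's wall that the gate folds in between: the bar's middle is then 43 out. It springs shut by itself.
- stand: Heavy steel mug stand, fixed: round foot 140 mm across, post 14 mm thick, 260 high. Origin: centre of the foot's underside; z up; its -x axis points along the free front eye, roughly at the robot. The two rear eyes, 120 degrees round on either side (a twin mug hangs on the left one), are not for this mug. Keep the force on the stand under 20 N.
- eye_root (a point): On the post's axis at the eyes' height, 165 mm up, axes as the stand's. The front eye is a level closed ring of 6 mm bar, 34 mm wide, 28 x 35 clear inside, rigid. Its front bar runs along the stand's y (straight over 12 mm), its middle 68 to 100 mm from here along -x: its shank is screwed in more or less far, and that is not measured.
- tumbler: Bystander: clear water glass, 81 mm across, 91 mm high; origin under its centre.
- jar: Bystander: glass clip jar, 82 x 77 x 116 mm; origin under its centre.
- teaspoon: Bystander: teaspoon, 130 x 27 x 11 mm, lying on the worktop; origin under its centre.
Mind the look-alikes: they are no part of the job. Leave any blue look-alike of the part that bears mug_centre alone.

How it is judged:
By the outcome, as a careful person would: the job done as asked, in the order asked, and still so for the second after the job is handed in, with the robot touching nothing.
It also fails if it takes over 54 s, if anything falls off the work surface, if the arm or the gripper's body presses on something with over 40 N, if the wrist force passes 120 N, or if a joint passes its speed limit or range.

## Working session

There is one attempt and no reset: what is moved stays moved. The work goes in short steps, Python scripts to look and compute and a tool call to move; the robot and the scene stay as the last step left them, time stands still between calls to the robot, and variables do not carry over. Pictures are saved under pics/ and viewed, at most 10 in all, crops included, and the job is handed in when it is done.

Besides the shell and the picture viewer there is one more tool, called after ">>>" in YAML: its name, and indented under it one key for each argument. carry_out: Moves the arm, as the interface text tells. Shift numbers are shares of 0.15 m and turn numbers shares of 180 degrees, none past 1 either way. Its arguments: {"type":"object","properties":{"rows":{"type":"array"},"claw":{"type":"number"},"grip_force":{"type":"number"}},"required":["rows"]}

```bash
mkdir -p pics; cat > h.py <<'E'
import numpy as np, cv2, pickle
from rig import env
from scipy.spatial.transform import Rotation as R
def cap(n):
    c=env.capture(n); return c
def rot(c):
    a=np.array(c['attitude'],float)
    return a if a.shape==(3,3) else (R.from_rotvec(a).as_matrix() if a.size==3 else R.from_quat(a).as_matrix())
def ray(c,u,v):
    K=c['mtx']; d=np.array([(u-K[0,2])/K[0,0],-(v-K[1,2])/K[1,1],-1.]); return np.array(c['origin']),rot(c)@d
def onz(c,u,v,z):
    o,d=ray(c,u,v); return o+d*(z-o[2])/d[2]
def cloud(c):
    K=c['mtx'];D=c['depth']; v,u=np.mgrid[:480,:640]
    p=np.stack([(u-K[0,2])/K[0,0]*D,-(v-K[1,2])/K[1,1]*D,-D],-1)
    return p@rot(c).T+np.array(c['origin'])
def st():
    s=env.state(); print({k:np.round(s[k],4).tolist() for k in ('time_s','eef_pos','tool_rot','wrist_force','wrist_torque','opening','finger_force')}); return s
E
python3 - <<'E'
from h import *
print(env.finger_overhang); st()
for n in ('scene','top'):
    c=cap(n); print(n,c['origin'],c['attitude'],c['mtx'],{k:v for k,v in c.items() if k not in('img','depth','origin','attitude','mtx')})
    pickle.dump(c,open(n+'.pkl','wb')); cv2.imwrite(f'pics/{n}0.png',c['img'][...,::-1])
E
```

```text
0.008
{'time_s': 0.0, 'eef_pos': [0.1903, -0.5418, 0.2108], 'tool_rot': [-3.0949, -0.5277, 0.0004], 'wrist_force': [0.214, -0.3162, -0.4023], 'wrist_torque': [-0.0149, -0.0151, 0.0093], 'opening': 0.0858, 'finger_force': 0.0}
scene [-0.59528862  0.4037157   1.01996392] [ 0.57150512 -0.92048062 -1.81221833] [[583.4614678    0.         314.44966259]
 [  0.         583.4614678  229.83194011]
 [  0.           0.           1.        ]] {}
top [ 0.21998179 -0.11105687  1.27229901] [ 0.18120512 -0.18539771 -1.57075167] [[525.73833374   0.         322.5030065 ]
 [  0.         525.73833374 239.59310622]
 [  0.           0.           1.        ]] {}
```

View pics/scene0.png

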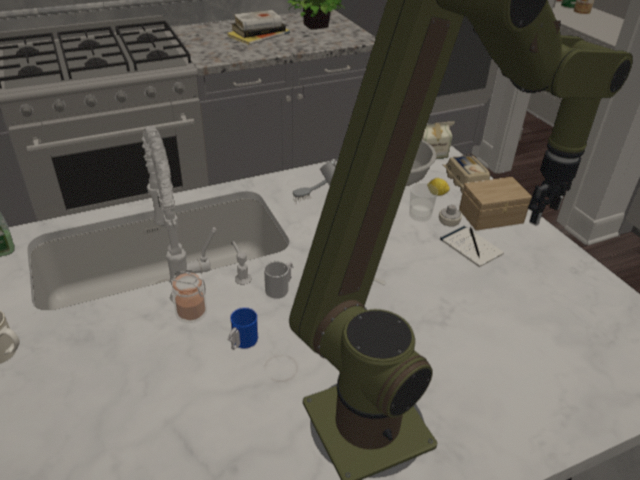

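View pics/top0.png

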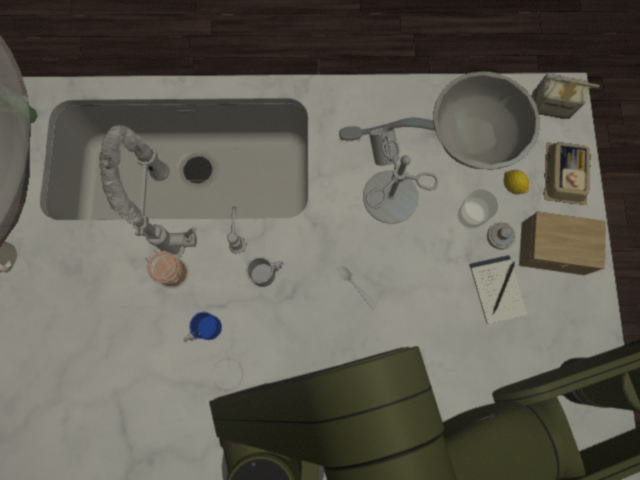

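The scene and top pictures show a steel mug (top 262,271; scene 277,279) with its handle to the right, and a blue look-alike (top 205,326; scene 244,328). A second steel mug hangs from the stand (top 385,148). The stand is at top 390,195. The standing steel mug fits the description: it is upright, steel and on the worktop. I'll confirm it in a crop and measure.

```bash
python3 - <<'E'
from h import *
c=pickle.load(open('top.pkl','rb')); s=pickle.load(open('scene.pkl','rb'))
f=lambda im,x,y,w,h,k: cv2.resize(im[y:y+h,x:x+w],None,fx=k,fy=k,interpolation=cv2.INTER_CUBIC)
a=f(c['img'],220,225,80,60,5); b=f(c['img'],350,135,100,100,4)[:300]
b=f(c['img'],350,140,100,90,4)
d=f(s['img'],220,250,80,60,5)
W=np.zeros((600,800,3),np.uint8); W[:300,:400]=a; W[:360,400:]=b; W[300:600,:400]=d
cv2.imwrite('pics/crop1.png',W[...,::-1])
P=cloud(c); 
for nm,(x0,y0,x1,y1) in dict(mug=(240,250,290,292),stand=(355,135,445,230)).items():
    q=P[y0:y1,x0:x1].reshape(-1,3); print(nm,[ (z,int(((q[:,2]>z)&(q[:,2]<z+.01)).sum())) for z in np.arange(0,.3,.02).round(2)])
q=P[250:292,240:290].reshape(-1,3); m=q[(q[:,2]>.066)&(q[:,2]<.085)]; print('rim',m.min(0),m.max(0),m.mean(0),len(m))
q=P[135:230,355:445].reshape(-1,3); m=q[(q[:,2]>.155)&(q[:,2]<.18)]; print('eyes',m.min(0),m.max(0),len(m))
m=q[q[:,2]>.245]; print('posttop',m.mean(0),len(m), m.min(0),m.max(0))
m=q[(q[:,2]>.003)&(q[:,2]<.025)]; print('foot',m.min(0),m.max(0),len(m))
for n,u,v in (('tumbler',230,373),('glass2',478,208),('jar',166,268),('blue',205,326),('pump',236,240),('spoon',355,286),('sinkedge',307,215),('tap',190,238)): print(n,onz(c,u,v,0).round(3))
E
```

```text
mug [(np.float64(0.0), 906), (np.float64(0.02), 44), (np.float64(0.04), 49), (np.float64(0.06), 78), (np.float64(0.08), 2), (np.float64(0.1), 0), (np.float64(0.12), 0), (np.float64(0.14), 0), (np.float64(0.16), 0), (np.float64(0.18), 0), (np.float64(0.2), 0), (np.float64(0.22), 0), (np.float64(0.24), 0), (np.float64(0.26), 0), (np.float64(0.28), 0)]
stand [(np.float64(0.0), 2595), (np.float64(0.02), 66), (np.float64(0.04), 9), (np.float64(0.06), 8), (np.float64(0.08), 6), (np.float64(0.1), 75), (np.float64(0.12), 132), (np.float64(0.14), 123), (np.float64(0.16), 541), (np.float64(0.18), 10), (np.float64(0.2), 11), (np.float64(0.22), 15), (np.float64(0.24), 8), (np.float64(0.26), 7), (np.float64(0.28), 0)]
rim [ 0.40486699 -0.01830657  0.06608883] [0.46405216 0.06160482 0.08075139] [0.43880159 0.02630721 0.07333777] 167
eyes [ 0.55349887 -0.37151451  0.15513472] [ 0.73041904 -0.21138666  0.17968373] 788
posttop [ 0.4942145  -0.22800073  0.59151025] 121 [ 0.21998179 -0.29485896  0.24570076] [ 0.6404153  -0.11105687  1.27229901]
foot [ 0.545941   -0.43068664  0.00300122] [ 0.80002241 -0.19697182  0.02401769] 2491
tumbler [0.202 0.104 0.   ]
glass2 [ 0.601 -0.509  0.   ]
jar [0.453 0.269 0.   ]
blue [0.312 0.167 0.   ]
pump [0.523 0.099 0.   ]
spoon [ 0.405 -0.194  0.   ]
sinkedge [ 0.586 -0.077  0.   ]
tap [0.529 0.214 0.   ]
```

View pics/crop1.png

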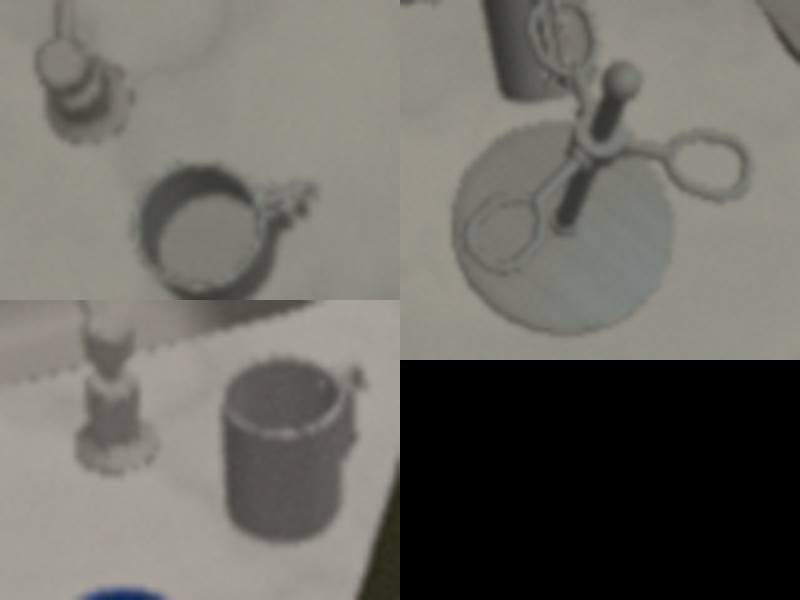

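The crop confirms it: the plain steel mug stands at top (262,271), with its carabiner handle up and to the right (~278,265). The blue one is the decoy. The front eye is the lower-left ring at top ~(375,198). Next I'll fit both.

```bash
python3 - <<'E'
from h import *
c=pickle.load(open('top.pkl','rb')); im=c['img'].astype(int)
P=cloud(c)
# mug from depth
q=P[250:292,240:295].reshape(-1,3); m=q[(q[:,2]>.062)&(q[:,2]<.085)]
from scipy.optimize import least_squares
r=least_squares(lambda p:np.hypot(m[:,0]-p[0],m[:,1]-p[1])-.029,[.435,.03],loss='soft_l1',f_scale=.002).x
d=np.hypot(m[:,0]-r[0],m[:,1]-r[1]); h=m[d>.036]; v=h.mean(0)[:2]-r
print('mug',r,'handle n',len(h),'yaw',np.degrees(np.arctan2(v[1],v[0])),'maxout',d.max())
# colour mask silhouettes
g=c['img'].mean(2); sub=(g[240:300,235:300]<125).astype(np.uint8)
n,l,stt,cen=cv2.connectedComponentsWithStats(sub)
for i in range(1,n):
    if stt[i,4]>60: print('dark comp',stt[i]+[235,240,0,0,0],cen[i]+[235,240])
# eye front: depth pts
q=P[135:235,350:445].reshape(-1,3); e=q[(q[:,2]>.155)&(q[:,2]<.175)]
import sys
fe=e[(e[:,0]<.63)]; print('front eye n',len(fe),fe.min(0),fe.max(0),np.median(fe[:,2]))
for n,u,v in (('hub',400,175),('ringcentre',375,198),('rearR ring c',427,181.5),('rearL',390.5,149)): print(n,onz(c,u,v,.165).round(4))
print('footc',onz(c,390.5,196.5,.006).round(4),'knob',onz(c,405.5,160,.255).round(4))
# edge-based pixel list of front eye (dark vs foot)
np.set_printoptions(linewidth=250)
print(g[180:212,362:396].astype(int))
E
```

```text
mug [0.43470635 0.02967339] handle n 22 yaw -67.19433336635956 maxout 0.05354316880013211
dark comp [235 240  12  14 139] [239.71942446 245.96402878]
dark comp [246 257  38  31 771] [262.30350195 271.20622568]
front eye n 422 [ 0.55349887 -0.37151451  0.15600672] [ 0.62956924 -0.21138666  0.1748546 ] 0.16766869794266503
hub [ 0.6298 -0.2891  0.165 ]
ringcentre [ 0.5765 -0.2317  0.165 ]
rearR ring c [ 0.614  -0.3485  0.165 ]
rearL [ 0.6921 -0.2703  0.165 ]
footc [ 0.6313 -0.2883  0.006 ] knob [ 0.6292 -0.2874  0.255 ]
[[145 146 144 ... 110 104  97]
 [146 146 147 ... 117 103  83]
 [145 147 145 ... 108  83  68]
 ...
 [144 145 145 ... 125 125 126]
 [145 146 145 ... 125 124 124]
 [144 146 146 ... 126 125 125]]
```

>>> carry_out:
  rows:
    - [[0.35,0.4,0.2,0,0,0.06],[0.73,0.8,0.27,0,0,0.11],[0.73,0.95,0.27,0,0,0.16],[0.73,0.95,0.27,0,0,0.16]]

```text
time_s: 0.6
eef_pos: [0.3015, -0.3962, 0.2526]
tool_rot: [-2.864, -1.289, -0.002]
wrist_force: [-0.4, -0.3, -0.8]
opening: 0.0854
finger_force: 0.0
```

>>> carry_out:
  rows:
    - [[0.2,0.4,0,0,0,0.06],[0.4,0.8,0,0,0,0.12],[0.5,1,0,0,0,0.16],[0.5,1,0,0,0,0.16]]

```text
time_s: 1.1
eef_pos: [0.3754, -0.2484, 0.2519]
tool_rot: [-2.456, -1.958, -0.0]
wrist_force: [-0.8, 0.7, -0.4]
opening: 0.0855
finger_force: 0.0
```

>>> carry_out:
  rows:
    - [[0.1,0.4,0,0,0,0.06],[0.2,0.8,0,0,0,0.12],[0.3,1,0,0,0,0.16],[0.3,1,0,0,0,0.16]]

```text
time_s: 1.6
eef_pos: [0.4208, -0.1, 0.252]
tool_rot: [1.895, 2.505, -0.001]
wrist_force: [1.2, -0.4, 0.8]
opening: 0.0853
finger_force: 0.0
```

```bash
python3 - <<'E'
from h import *
s=st(); c=cap('wrist'); print(c['origin'],R.from_matrix(rot(c)).as_rotvec(),s['joints'])
pickle.dump(c,open('w1.pkl','wb')); cv2.imwrite('pics/w1.png',c['img'][...,::-1])
E
```

```text
{'time_s': 1.6, 'eef_pos': [0.4208, -0.1, 0.252], 'tool_rot': [1.8949, 2.5053, -0.0007], 'wrist_force': [1.1666, -0.3713, 0.7877], 'wrist_torque': [-0.009, 0.0272, -0.0099], 'opening': 0.0853, 'finger_force': 0.0}
[ 0.40041144 -0.02182307  0.41469696] [-0.31642574 -0.04264087  0.27512681] [-3.30539259e-01  7.11614950e-02  1.71116028e+00 -5.69248813e-04
  1.35903465e+00 -6.06076105e-01]
```

View pics/w1.png

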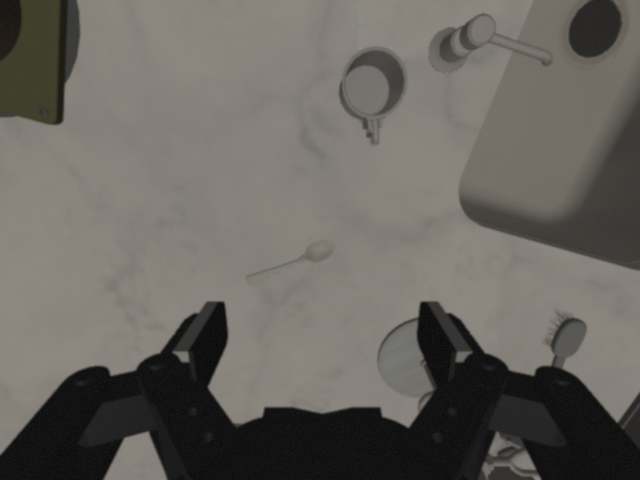

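The wrist view shows the mug at (373,82), its handle pointing down to (375,142), and the teaspoon at (290,260). I'll refine the mug's yaw from this view.

```bash
python3 - <<'E'
from h import *
from scipy.optimize import least_squares
c=pickle.load(open('w1.pkl','rb')); P=cloud(c)
q=P[35:155,325:420].reshape(-1,3); m=q[(q[:,2]>.066)&(q[:,2]<.085)]
r=least_squares(lambda p:np.hypot(m[:,0]-p[0],m[:,1]-p[1])-.029,[.435,.03],loss='soft_l1',f_scale=.002).x
q2=q[(q[:,2]>.05)&(q[:,2]<.085)]
d=np.hypot(q2[:,0]-r[0],q2[:,1]-r[1]); h=q2[(d>.037)&(d<.065)]; v=h[:,:2]-r
L=np.linalg.norm(v,axis=1); a=np.degrees(np.arctan2(v[:,1],v[:,0]))
print(r,len(h)); 
for lo in (.037,.042,.047,.052,.057):
    k=(L>=lo)&(L<lo+.005)
    if k.sum(): print(lo,k.sum(),a[k].min(),np.median(a[k]),a[k].mean(),a[k].max())
print([onz(c,374.5,y,.066).round(4) for y in (118,130,142)])
g=c['img'].mean(2).astype(int); np.set_printoptions(linewidth=250,threshold=100000)
for y in range(114,148,2): print(y,g[y,358:396])
E
```

```text
[0.43491657 0.03002931] 159
0.037 56 -77.4907677330924 -68.37419749997852 -68.09926080024273 -57.146506205694685
0.042 37 -70.44979936909458 -67.90506354513983 -67.44721596379246 -63.33486413081956
0.047 42 -71.78468905245197 -68.94221079001875 -68.3703851253708 -64.010186405245
0.052 24 -71.64964333292522 -68.63265670500675 -68.37686619769384 -63.97070854344689
[array([0.4469, 0.0027, 0.066 ]), array([ 0.4505, -0.008 ,  0.066 ]), array([ 0.4542, -0.0189,  0.066 ])]
114 [ 99 106 110 109 107 105 102  99  99 101 100 102 105 104  99  93  94  93  88  83  84  87  91  94  99 105 107 112 111 113 117 118 122 126 125 127 128 128]
116 [ 82  82  85  92  96 103 105 107 107 109 110 109 107 106 106 106 107 106 107 107 109 111 111 110 107 106 107 112 120 123 125 125 126 127 127 128 128 129]
118 [ 91  85  83  80  78  78  76  80  85  99 104 107 109 109 109 107 108 108 107 104 102 104 104 104 104 109 114 121 125 126 126 127 128 126 128 128 129 129]
120 [117 106  95  94  86  73  68  71  78  90 102 105 100  97  96 103 109 112 105  96  93 103 110 111 115 123 125 128 127 127 127 128 127 129 130 128 128 13
[... 1356 characters left out ...]
118 127 130 131 130 130 130 132 130 131 131 132 132 131 132 133 130]
140 [129 128 128 129 129 128 128 128 127 129 126 116 105  99  92  91 102 112 112 107 108 120 128 132 132 132 133 131 131 132 131 132 131 132 132 132 132 132]
142 [129 129 130 129 130 130 129 129 128 129 127 119 107  99  91  90  98 102 101 100 108 123 128 130 129 132 131 130 131 131 131 132 132 132 132 132 131 132]
144 [130 128 129 128 128 129 129 129 128 127 128 122 114 110 109 108 104 107 107 110 120 127 130 131 133 130 131 130 131 130 132 133 132 132 133 132 131 132]
146 [129 129 129 128 129 128 130 129 128 129 127 127 126 124 124 124 125 127 126 128 130 132 130 131 131 130 132 131 131 132 132 131 131 132 133 131 133 133]
```

>>> carry_out:
  rows:
    - [[0.05,0.4,0,0,0,0.032],[0.09,0.8,-0.2,0,0,0.032],[0.093,0.867,-0.6,0,0,0.032],[0.093,0.867,-0.8,0,0,0.032],[0.093,0.867,-0.8,0,0,0.032]]

```text
time_s: 2.28
eef_pos: [0.4318, 0.0284, 0.13]
tool_rot: [-1.769, -2.59, 0.007]
wrist_force: [-0.4, -1.1, 1.5]
opening: 0.0854
finger_force: 0.0
```

>>> carry_out:
  rows:
    - [[0,0,-0.3,0,0,0],[0,0,-0.5,0,0,0],[0,0,-0.65,0,0,0],[0,0,-0.67,0,0,0],[0,0,-0.67,0,0,0]]

```text
time_s: 2.9
eef_pos: [0.4355, 0.0291, 0.0328]
tool_rot: [1.769, 2.594, 0.002]
wrist_force: [-0.2, -0.3, 0.4]
opening: 0.0855
finger_force: 0.0
```

>>> carry_out:
  rows:
    - [[0,0,0,0,0,0],[0,0,0,0,0,0],[0,0,0,0,0,0],[0,0,0,0,0,0],[0,0,0,0,0,0],[0,0,0,0,0,0]]
  claw: 1
  grip_force: 40

```text
time_s: 3.65
eef_pos: [0.435, 0.0297, 0.0332]
tool_rot: [1.766, 2.595, 0.002]
wrist_force: [-1.0, -1.4, 8.4]
opening: 0.0595
finger_force: 41.0
```

>>> carry_out:
  rows:
    - [[0,0,0.1,0,0,0],[0,0,0.4,0,0,0],[0,0,0.7,0,0,0.02],[0,-0.2,0.83,0,0,0.06],[0.05,-0.4,0.83,0,0,0.1],[0.1,-0.6,0.83,0,0,0.128],[0.1,-0.6,0.83,0,0,0.128]]

```text
time_s: 4.53
eef_pos: [0.4498, -0.0616, 0.1569]
tool_rot: [1.216, 2.895, -0.0]
wrist_force: [1.0, 0.6, -1.7]
opening: 0.0593
finger_force: 44.3
```

>>> carry_out:
  rows:
    - [[0.1,-0.2,0,0,0,0],[0.22,-0.4,0,0,0,0],[0.3,-0.6,0,0,0,0],[0.33,-0.64,0,0,0,0],[0.33,-0.64,0,0,0,0],[0.33,-0.64,0,0,0,0]]

```text
time_s: 5.28
eef_pos: [0.4975, -0.1545, 0.156]
tool_rot: [-1.212, -2.897, -0.001]
wrist_force: [-0.2, -0.6, -2.1]
opening: 0.0593
finger_force: 44.3
```

```bash
python3 - <<'E'
from h import *
s=st()
W=[]
for n in ('top','wrist'):
    c=cap(n); pickle.dump(c,open(n[0]+'2.pkl','wb')); 
    im=c['img']
    if n=='top': im=cv2.resize(im[130:250,300:460],(640,480),interpolation=cv2.INTER_CUBIC)
    W.append(cv2.resize(im,(400,300)) if n!='top' else im)
    if n=='wrist': print(c['origin'])
cv2.imwrite('pics/t2.png',W[0][...,::-1]); cv2.imwrite('pics/w2.png',c['img'][...,::-1])
E
```

```text
{'time_s': 5.275, 'eef_pos': [0.4975, -0.1545, 0.156], 'tool_rot': [-1.212, -2.8966, -0.0007], 'wrist_force': [-0.1664, -0.5721, -2.1059], 'wrist_torque': [0.0163, -0.015, 0.0029], 'opening': 0.0593, 'finger_force': 44.2757}
[ 0.44291396 -0.09669423  0.31894392]
```

View pics/t2.png

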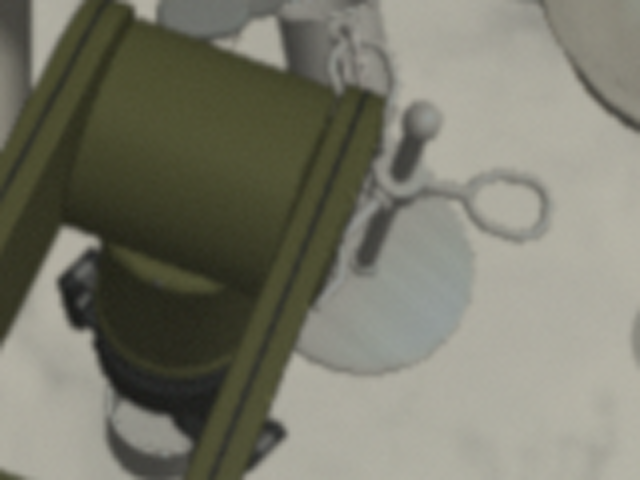

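View pics/w2.png

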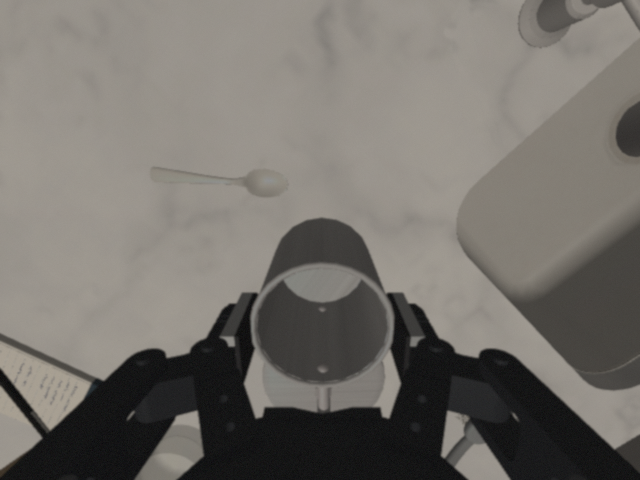

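The wrist view shows the handle (323,398) and both rivets in line with the tool's plane, so the handle yaw is about -45.4°. The top view of the front eye is now blocked by the arm, so I'll fit it from the first top image.

```bash
python3 - <<'E'
from h import *
c=pickle.load(open('top.pkl','rb'));P=cloud(c)
u=np.arange(640);v=np.arange(480);U,V=np.meshgrid(u,v)
msk=(P[...,2]>.15)&(P[...,2]<.18)&(U>355)&(U<445)&(V>140)&(V<230)
pu,pv=U[msk],V[msk]; X=np.array([onz(c,a,b,.165)[:2] for a,b in zip(pu,pv)])
h=np.array([.630,-.288])
# refine hub by points within 20 mm
rr=X-h; L=np.hypot(*rr.T)
for nm,a0 in (('front',134.5),('R',254.5),('L',14.5)):
    a=np.degrees(np.arctan2(rr[:,1],rr[:,0])); k=(abs((a-a0+180)%360-180)<25)&(L>.035)&(L<.12)
    t=np.radians(a0); e=np.array([np.cos(t),np.sin(t)]); n=np.array([-e[1],e[0]])
    s=rr[k]@e; w=rr[k]@n
    print(nm,k.sum(),'s',s.min(),s.max())
    for lo in np.arange(.035,.115,.005):
        kk=(s>=lo)&(s<lo+.005)
        if kk.sum(): print('  %.3f n%d w %.4f..%.4f mid %.4f'%(lo,kk.sum(),w[kk].min(),w[kk].max(),(w[kk].min()+w[kk].max())/2))
k=L<.018; print('hub',X[k].mean(0),k.sum(),X[k].min(0),X[k].max(0))
# foot circle by colour edge
g=cv2.GaussianBlur(c['img'],(3,3),0).astype(int); b=(g[...,2]-g[...,0])
sub=((c['img'].mean(2)<136)&(c['img'].mean(2)>100))[165:228,358:422].astype(np.uint8)
cn=max(cv2.findContours(sub,0,1)[0],key=cv2.contourArea); (x,y),rad=cv2.minEnclosingCircle(cv2.convexHull(cn)); print('foot px',x+358,y+165,rad,cv2.fitEllipse(cn), onz(c,x+358,y+165,.006))
E
```

```text
front 177 s 0.03526455784664076 0.09879058752325527
  0.035 n9 w -0.0050..0.0030 mid -0.0010
  0.040 n9 w -0.0049..0.0030 mid -0.0009
  0.045 n9 w -0.0049..0.0031 mid -0.0009
  0.050 n18 w -0.0111..0.0095 mid -0.0008
  0.055 n18 w -0.0158..0.0127 mid -0.0016
  0.060 n12 w -0.0173..0.0159 mid -0.0007
  0.065 n12 w -0.0189..0.0175 mid -0.0007
  0.070 n13 w -0.0188..0.0175 mid -0.0006
  0.075 n10 w -0.0187..0.0176 mid -0.0006
  0.080 n13 w -0.0202..0.0192 mid -0.0005
  0.085 n14 w -0.0186..0.0177 mid -0.0005
  0.090 n21 w -0.0169..0.0146 mid -0.0012
  0.095 n19 w -0.0121..0.0099 mid -0.0011
R 151 s 0.03500924912710957 0.08581200336488788
  0.035 n12 w -0.0044..0.0105 mid 0.0031
  0.040 n18 w -0.0101..0.0140 mid 0.0019
  0.045 n15 w -0.0135..0.0181 mid 0.0023
  0.050 n14 w -0.0152..0.0215 mid 0.0031
  0.055 n11 w -0.0164..0.0221 mid 0.0029
  0.060 n13 w -0.0169..0.0221 mid 0.0026
  0.065 n12 w -0.0163..0.0227 mid 0.0032
  0.070 n14 w -0.0152..0.0216 mid 0.0032
  0.075 n17 w -0.0135..0.0204 mid 0.0035
  0.080 n23 w -0.0100..0.0147 mid 0.0023
  0.085 n2 w -0.0014..0.0009 mid -0.0003
L 179 s 0.035421216981829116 0.08928589011611798
  0.035 n8 w -0.0034..0.0045 mid 0.0005
  0.040 n16 w -0.0077..0.0111 mid 0.0017
  0.045 n16 w -0.0113..0.0148 mid 0.0018
  0.050 n16 w -0.0155..0.0199 mid 0.0022
  0.055 n15 w -0.0169..0.0192 mid 0.0011
  0.060 n17 w -0.0176..0.0200 mid 0.0012
  0.065 n16 w -0.0176..0.0208 mid 0.0016
  0.070 n22 w -0.0183..0.0210 mid 0.0013
  0.075 n23 w -0.0175..0.0181 mid 0.0003
  0.080 n21 w -0.0138..0.0167 mid 0.0015
  0.085 n9 w 0.0037..0.0219 mid 0.0128
hub [ 0.62809513 -0.2874239 ] 136 [ 0.61564794 -0.3049507 ] [ 0.64643509 -0.27108994]
foot px 394.0 192.5 33.305503845214844 ((33.583335876464844, 30.381502151489258), (54.09233474731445, 61.08176803588867), 53.811771392822266) [ 0.64188223 -0.29753241  0.006     ]
```

>>> carry_out:
  rows:
    - [[0.05,-0.04,0.007,0,0,0],[0.1,-0.09,0.007,0,0,0],[0.148,-0.135,0.007,0,0,0],[0.148,-0.135,0.007,0,0,0],[0.148,-0.135,0.007,0,0,0]]

```text
time_s: 6.0
eef_pos: [0.5204, -0.1762, 0.157]
tool_rot: [-1.214, -2.897, -0.0]
wrist_force: [0.3, 1.1, -2.0]
opening: 0.0596
finger_force: 44.3
```

```bash
cat > p.py <<'E'
from h import *
s=st(); r=s['eef_pos'][:2]-np.array([.630,-.288]); t=np.radians(134.5); e=np.array([np.cos(t),np.sin(t)]); n=np.array([-e[1],e[0]])
f=s['wrist_force'][:2]; print('s %.4f w %.4f z %.4f  push-back %.2f side %.2f'%(r@e,r@n,s['eef_pos'][2],f@e,f@n))
E
python3 p.py
```

```text
{'time_s': 6.0, 'eef_pos': [0.5204, -0.1762, 0.157], 'tool_rot': [-1.2137, -2.8966, -0.0002], 'wrist_force': [0.3229, 1.1279, -2.0353], 'wrist_torque': [0.0145, 0.0063, 0.0021], 'opening': 0.0596, 'finger_force': 44.2762}
s 0.1566 w -0.0002 z 0.1570  push-back 0.58 side -1.02
```

>>> carry_out:
  rows:
    - [[0.016,-0.013,0,0,0,0],[0.031,-0.026,0,0,0,0],[0.031,-0.026,0,0,0,0]]

```text
time_s: 6.38
eef_pos: [0.5256, -0.1803, 0.1573]
tool_rot: [1.213, 2.897, 0.0]
wrist_force: [-0.5, 0.3, -1.3]
opening: 0.059
finger_force: 44.3
```

```bash
python3 p.py; python3 - <<'E'
from h import *
W=np.zeros((600,800,3),np.uint8)
c=cap('scene'); w=cap('wrist'); t=cap('top')
W[:300,:400]=cv2.resize(c['img'],(400,300)); W[300:,:400]=cv2.resize(c['img'][120:240,260:420],(400,300),interpolation=2)
W[:300,400:]=cv2.resize(w['img'][300:480,200:440],(400,300),interpolation=2); W[300:,400:]=cv2.resize(t['img'][150:240,320:440],(400,300),interpolation=2)
cv2.imwrite('pics/m3.png',W[...,::-1])
E
```

```text
{'time_s': 6.375, 'eef_pos': [0.5256, -0.1803, 0.1573], 'tool_rot': [1.2135, 2.8973, 0.0], 'wrist_force': [-0.4767, 0.3451, -1.3388], 'wrist_torque': [0.0363, 0.0272, 0.0384], 'opening': 0.059, 'finger_force': 44.2778}
s 0.1500 w -0.0011 z 0.1573  push-back 0.58 side 0.10
```

View pics/m3.png

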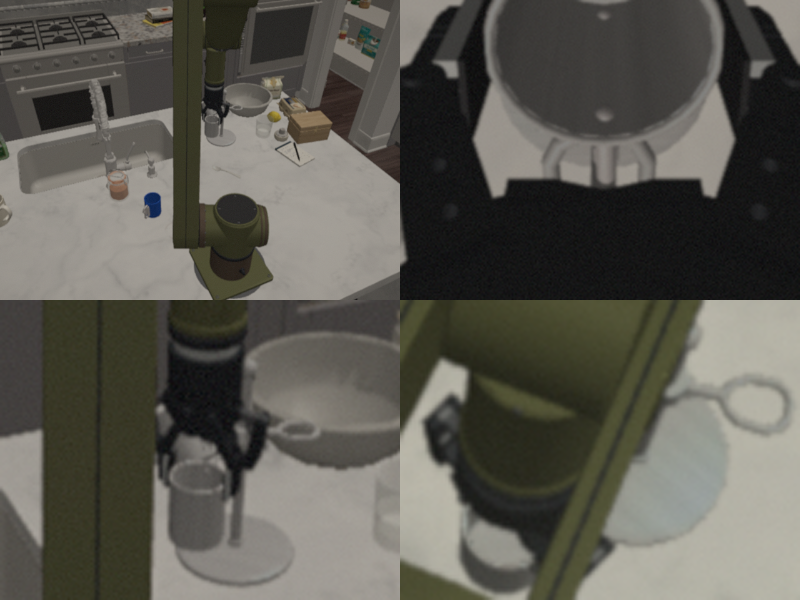

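The combined picture shows the eye's two sides straddling the handle: ring at crop (552..652,165), handle at 605. Lateral alignment is within about 1 mm. Now I'll feel forward.

>>> carry_out:
  rows:
    - [[0.007,-0.012,0,0,0,0],[0.014,-0.024,0,0,0,0],[0.017,-0.024,0,0,0,0],[0.017,-0.024,0,0,0,0]]

```text
time_s: 7.02
eef_pos: [0.5274, -0.1835, 0.1571]
tool_rot: [-1.213, -2.897, 0.0]
wrist_force: [-1.3, 1.1, -2.1]
opening: 0.0596
finger_force: 44.3
```

```bash
python3 p.py
```

```text
{'time_s': 7.025, 'eef_pos': [0.5274, -0.1835, 0.1571], 'tool_rot': [-1.2132, -2.8969, 0.0], 'wrist_force': [-1.324, 1.1451, -2.0817], 'wrist_torque': [0.2169, 0.2589, -0.0341], 'opening': 0.0596, 'finger_force': 44.3398}
s 0.1464 w -0.0001 z 0.1571  push-back 1.74 side 0.14
```

>>> carry_out:
  rows:
    - [[0.005,-0.005,0,0,0,0],[0.01,-0.01,0,0,0,0],[0.014,-0.014,0,0,0,0],[0.014,-0.014,0,0,0,0]]

```text
time_s: 7.52
eef_pos: [0.5299, -0.1858, 0.1572]
tool_rot: [-1.213, -2.897, -0.0]
wrist_force: [-2.1, 1.4, -1.0]
opening: 0.0595
finger_force: 44.3
```

```bash
python3 p.py
```

```text
{'time_s': 7.525, 'eef_pos': [0.5299, -0.1858, 0.1572], 'tool_rot': [-1.2134, -2.8974, -0.0], 'wrist_force': [-2.0572, 1.4004, -1.0244], 'wrist_torque': [0.2412, 0.3605, -0.0206], 'opening': 0.0595, 'finger_force': 44.3435}
s 0.1431 w -0.0002 z 0.1572  push-back 2.44 side 0.49
```

Soft resistance, so this is the gate opening. I'll keep going in small steps.

>>> carry_out:
  rows:
    - [[0.005,-0.005,0,0,0,0],[0.01,-0.01,0,0,0,0],[0.014,-0.014,0,0,0,0],[0.014,-0.014,0,0,0,0]]

```text
time_s: 8.02
eef_pos: [0.5321, -0.1878, 0.1572]
tool_rot: [-1.214, -2.898, -0.0]
wrist_force: [-2.4, 2.6, -0.5]
opening: 0.0597
finger_force: 44.3
```

```bash
python3 p.py
```

```text
{'time_s': 8.025, 'eef_pos': [0.5321, -0.1878, 0.1572], 'tool_rot': [-1.2135, -2.8976, -0.0003], 'wrist_force': [-2.4077, 2.5529, -0.4958], 'wrist_torque': [0.3376, 0.4212, 0.0029], 'opening': 0.0597, 'finger_force': 44.3373}
s 0.1401 w -0.0004 z 0.1572  push-back 3.51 side -0.07
```

>>> carry_out:
  rows:
    - [[0.005,-0.005,0,0,0,0],[0.01,-0.01,0,0,0,0],[0.01,-0.01,0,0,0,0]]

```text
time_s: 8.4
eef_pos: [0.5336, -0.1894, 0.1571]
tool_rot: [-1.213, -2.897, -0.0]
wrist_force: [-1.3, 2.7, -1.5]
opening: 0.0589
finger_force: 44.3
```

```bash
python3 p.py
```

```text
{'time_s': 8.4, 'eef_pos': [0.5336, -0.1894, 0.1571], 'tool_rot': [-1.2135, -2.8975, -0.0001], 'wrist_force': [-1.3393, 2.7068, -1.4886], 'wrist_torque': [0.5073, 0.3893, 0.0029], 'opening': 0.0589, 'finger_force': 44.3159}
s 0.1379 w -0.0003 z 0.1571  push-back 2.87 side -0.94
```

>>> carry_out:
  rows:
    - [[0.004,-0.004,0,0,0,0],[0.007,-0.007,0,0,0,0],[0.007,-0.007,0,0,0,0]]

```text
time_s: 8.78
eef_pos: [0.5342, -0.1901, 0.1571]
tool_rot: [-1.213, -2.897, -0.001]
wrist_force: [-3.7, 4.0, -0.4]
opening: 0.059
finger_force: 44.4
```

```bash
python3 p.py
```

```text
{'time_s': 8.775, 'eef_pos': [0.5342, -0.1901, 0.1571], 'tool_rot': [-1.213, -2.8966, -0.0005], 'wrist_force': [-3.6648, 3.9783, -0.4042], 'wrist_torque': [0.6418, 0.5677, 0.0046], 'opening': 0.059, 'finger_force': 44.3612}
s 0.1370 w -0.0003 z 0.1571  push-back 5.41 side -0.17
```

The force rose sharply, so the spine is reached: bar about 43 out, s=0.094. I'll back off 1 mm and lower the mug so the bar rises behind the nose.

>>> carry_out:
  rows:
    - [[-0.004,0.004,-0.02,0,0,0],[-0.005,0.005,-0.04,0,0,0],[-0.005,0.005,-0.06,0,0,0],[-0.005,0.005,-0.08,0,0,0],[-0.005,0.005,-0.095,0,0,0],[-0.005,0.005,-0.105,0,0,0],[-0.005,0.005,-0.105,0,0,0]]

```text
time_s: 9.65
eef_pos: [0.5339, -0.1898, 0.1414]
tool_rot: [-1.213, -2.898, 0.0]
wrist_force: [-2.9, 2.9, 0.4]
opening: 0.0591
finger_force: 44.4
```

```bash
python3 p.py
```

```text
{'time_s': 9.65, 'eef_pos': [0.5339, -0.1898, 0.1414], 'tool_rot': [-1.2135, -2.8978, 0.0001], 'wrist_force': [-2.9166, 2.8631, 0.3882], 'wrist_torque': [0.4677, 0.4277, -0.055], 'opening': 0.0591, 'finger_force': 44.4006}
s 0.1374 w -0.0003 z 0.1414  push-back 4.09 side 0.07
```

>>> carry_out:
  rows:
    - [[0,0,-0.007,0,0,0],[-0.003,0.003,-0.013,0,0,0],[-0.005,0.005,-0.013,0,0,0]]

```text
time_s: 10.02
eef_pos: [0.5339, -0.1896, 0.1397]
tool_rot: [1.213, 2.896, -0.001]
wrist_force: [-0.5, 1.2, -1.2]
opening: 0.0592
finger_force: 44.3
```

```bash
python3 p.py
```

```text
{'time_s': 10.025, 'eef_pos': [0.5339, -0.1896, 0.1397], 'tool_rot': [1.2128, 2.896, -0.0008], 'wrist_force': [-0.4663, 1.1507, -1.2235], 'wrist_torque': [0.1504, 0.1566, 0.0192], 'opening': 0.0592, 'finger_force': 44.3283}
s 0.1375 w -0.0004 z 0.1397  push-back 1.15 side -0.47
```

Push-back fell to ~1 N, so the gate has snapped free. Next I'll lower to the seat and back off a little.

>>> carry_out:
  rows:
    - [[-0.004,0.004,-0.004,0,0,0],[-0.008,0.008,-0.008,0,0,0],[-0.008,0.008,-0.01,0,0,0],[-0.008,0.008,-0.01,0,0,0]]

```text
time_s: 10.52
eef_pos: [0.5324, -0.1881, 0.1382]
tool_rot: [1.213, 2.897, -0.0]
wrist_force: [1.9, -0.3, -2.3]
opening: 0.0594
finger_force: 44.3
```

```bash
python3 p.py
```

```text
{'time_s': 10.525, 'eef_pos': [0.5324, -0.1881, 0.1382], 'tool_rot': [1.2131, 2.8968, -0.0003], 'wrist_force': [1.8692, -0.2967, -2.3358], 'wrist_torque': [-0.0598, -0.0623, 0.0044], 'opening': 0.0594, 'finger_force': 44.3126}
s 0.1397 w -0.0004 z 0.1382  push-back -1.52 side -1.13
```

>>> carry_out:
  rows:
    - [[0,0,-0.005,0,0,0],[0,0,-0.008,0,0,0],[0,0,-0.008,0,0,0]]

```text
time_s: 10.9
eef_pos: [0.5324, -0.188, 0.1372]
tool_rot: [1.213, 2.897, -0.0]
wrist_force: [1.5, -0.4, 0.5]
opening: 0.0593
finger_force: 44.5
```

```bash
python3 p.py
```

```text
{'time_s': 10.9, 'eef_pos': [0.5324, -0.188, 0.1372], 'tool_rot': [1.213, 2.8967, -0.0002], 'wrist_force': [1.5091, -0.4109, 0.5043], 'wrist_torque': [-0.162, -0.1635, 0.0046], 'opening': 0.0593, 'finger_force': 44.4705}
s 0.1397 w -0.0005 z 0.1372  push-back -1.35 side -0.79
```

>>> carry_out:
  rows:
    - [[-0.005,0.005,0,0,0,0],[-0.01,0.01,0,0,0,0],[-0.01,0.01,0,0,0,0]]

```text
time_s: 11.28
eef_pos: [0.5313, -0.1868, 0.1373]
tool_rot: [1.213, 2.896, -0.001]
wrist_force: [2.8, -3.7, 0.9]
opening: 0.0592
finger_force: 44.5
```

```bash
python3 p.py
```

```text
{'time_s': 11.275, 'eef_pos': [0.5313, -0.1868, 0.1373], 'tool_rot': [1.2126, 2.8957, -0.0005], 'wrist_force': [2.8469, -3.6619, 0.8783], 'wrist_torque': [-0.4982, -0.5166, -0.0128], 'opening': 0.0592, 'finger_force': 44.4897}
s 0.1413 w -0.0005 z 0.1373  push-back -4.61 side 0.54
```

The handle is seated (lift +2.9 N relative to weight) and captured behind the nose (tug −4.6 N). I'll relax the tug and let go.

>>> carry_out:
  rows:
    - [[0.006,-0.006,0,0,0,0],[0.01,-0.01,0.004,0,0,0],[0.01,-0.01,0.004,0,0,0]]

```text
time_s: 11.65
eef_pos: [0.5313, -0.1872, 0.1372]
tool_rot: [-1.213, -2.896, -0.001]
wrist_force: [-0.0, -0.7, 0.7]
opening: 0.0591
finger_force: 44.5
```

>>> carry_out:
  rows:
    - [[0,0,0,0,0,0],[0,0,0,0,0,0],[0,0,0,0,0,0],[0,0,0,0,0,0],[0,0,0,0,0,0],[0,0,0,0,0,0],[0,0,0,0,0,0],[0,0,0,0,0,0]]
  claw: -1

```text
time_s: 12.65
eef_pos: [0.5319, -0.1878, 0.1375]
tool_rot: [1.213, 2.898, 0.0]
wrist_force: [0.4, -0.6, 0.4]
opening: 0.085
finger_force: 0.0
```

```bash
python3 p.py; python3 - <<'E'
from h import *
w=cap('wrist'); c=cap('scene'); W=np.zeros((480,800,3),np.uint8)
W[:,:480]=cv2.resize(w['img'],(480,360))[:360].repeat(1,0) if 0 else cv2.copyMakeBorder(cv2.resize(w['img'],(480,360)),0,120,0,0,0)
W[:480,480:]=cv2.resize(c['img'][140:240,310:376],(320,480),interpolation=2)
cv2.imwrite('pics/m4.png',W[...,::-1])
E
```

```text
{'time_s': 12.65, 'eef_pos': [0.5319, -0.1878, 0.1375], 'tool_rot': [1.2135, 2.8978, 0.0], 'wrist_force': [0.4264, -0.577, 0.3691], 'wrist_torque': [-0.0274, 0.0118, -0.0249], 'opening': 0.085, 'finger_force': 0.0}
s 0.1402 w -0.0003 z 0.1375  push-back -0.71 side 0.10
```

View pics/m4.png

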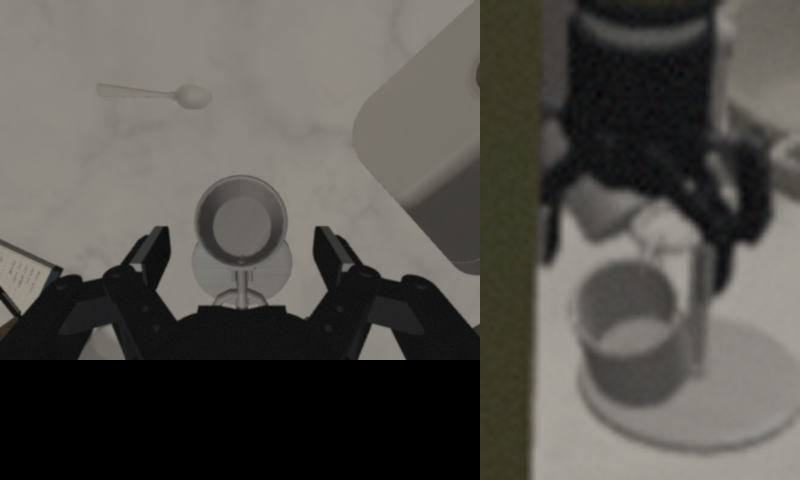

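The pictures show the mug hanging tipped from the eye (wrist 241,220), clear of the open fingers at (150,250) and (330,250). I'll retreat straight up, then back.

>>> carry_out:
  rows:
    - [[0,0,0.1,0,0,0],[0,0,0.3,0,0,0],[0,0,0.5,0,0,0],[-0.1,0.1,0.8,0,0,0],[-0.4,0.4,1,0,0,0],[-0.7,0.7,1,0,0,0],[-1,0.8,1,0,0,0],[-1,0.8,1,0,0,0]]

```text
time_s: 13.75
eef_pos: [0.3779, -0.0659, 0.2885]
tool_rot: [1.211, 2.899, 0.0]
wrist_force: [1.0, -1.0, 0.4]
opening: 0.0855
finger_force: 0.0
```

>>> carry_out:
  rows:
    - [[0,0.4,0,0,0,0],[0,0.8,0,0,0,0],[0,1,0,0,0,0],[0,1,0,0,0,0],[0,1,0,0,0,0],[0,1,0,0,0,0],[0,1,0,0,0,0],[0,1,0,0,0,0],[0,1,0,0,0,0],[0,1,0,0,0,0]]

```text
time_s: 15.0
eef_pos: [0.3819, 0.0821, 0.2874]
tool_rot: [-1.214, -2.898, 0.0]
wrist_force: [0.1, 0.8, 0.2]
opening: 0.0853
finger_force: 0.0
```

>>> carry_out:
  rows:
    - [[0,0,0,0,0,0],[0,0,0,0,0,0],[0,0,0,0,0,0],[0,0,0,0,0,0],[0,0,0,0,0,0],[0,0,0,0,0,0],[0,0,0,0,0,0],[0,0,0,0,0,0],[0,0,0,0,0,0],[0,0,0,0,0,0]]

```text
time_s: 16.25
eef_pos: [0.3819, 0.0822, 0.2875]
tool_rot: [-1.214, -2.898, 0.0]
wrist_force: [0.3, -0.3, -0.6]
opening: 0.0857
finger_force: 0.0
```

```bash
python3 - <<'E'
from h import *
import time
a=[cap('top') for _ in range(3)]; w=[cap('scene') for _ in range(8)]
x0,y0,x1,y1=340,130,450,230
print('motion diff top',np.abs(a[0]['img'][y0:y1,x0:x1].astype(int)-a[-1]['img'][y0:y1,x0:x1]).mean(), 'scene',np.abs(w[0]['img'][130:250,300:400].astype(int)-w[-1]['img'][130:250,300:400]).mean(),[round(np.abs(w[0]['img'][130:250,300:400].astype(float)-q['img'][130:250,300:400]).max(),0) for q in w[1:]])
W=np.zeros((480,800,3),np.uint8)
W[:400,:400]=cv2.resize(a[-1]['img'][135:235,350:450],(400,400),interpolation=2); W[:,400:]=cv2.resize(w[-1]['img'][130:250,300:400],(400,480),interpolation=2)
cv2.imwrite('pics/m5.png',W[...,::-1]); st()
E
```

```text
motion diff top 1.2200909090909091 scene 1.7607222222222223 [np.float64(13.0), np.float64(13.0), np.float64(14.0), np.float64(12.0), np.float64(13.0), np.float64(13.0), np.float64(13.0)]
{'time_s': 16.8, 'eef_pos': [0.3819, 0.0822, 0.2874], 'tool_rot': [-1.2135, -2.8977, 0.0], 'wrist_force': [1.9467, -0.0044, 0.2748], 'wrist_torque': [-0.0065, 0.0105, -0.02], 'opening': 0.0854, 'finger_force': 0.0}
```

View pics/m5.png

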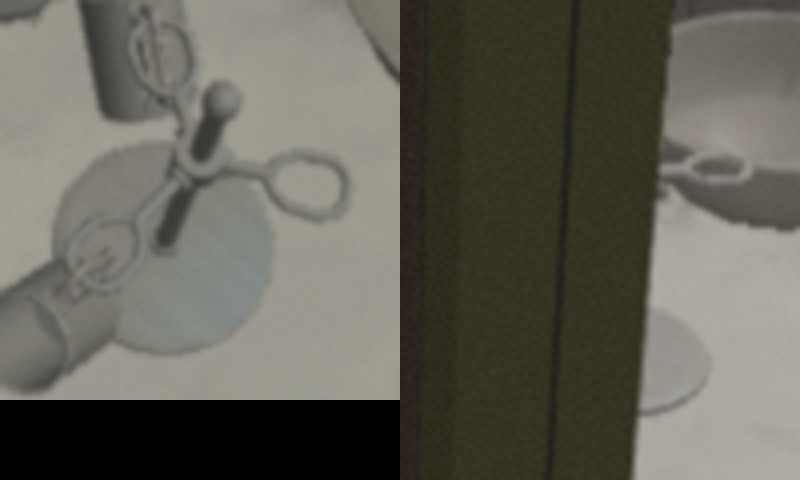

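The top crop shows the mug hanging tipped from the front eye (65,310), like the twin. I'll wait and check that it is still.

```bash
python3 - <<'E'
from h import *
L=[cap('top')['img'][190:240,340:385].astype(float) for _ in range(40)]
f=lambda i:sum(L[i:i+5])/5
print([round(np.abs(f(i)-f(35)).max(),1) for i in (0,5,10,15,20,25,30)])
c=cap('top'); c0=pickle.load(open('top.pkl','rb'))
E
```

```text
[np.float64(20.8), np.float64(25.2), np.float64(15.8), np.float64(19.8), np.float64(13.6), np.float64(13.0), np.float64(8.0)]
```

Still swinging slightly; I'll let it settle.

>>> carry_out:
  rows:
    - [[0,0,0,0,0,0],[0,0,0,0,0,0],[0,0,0,0,0,0],[0,0,0,0,0,0],[0,0,0,0,0,0],[0,0,0,0,0,0],[0,0,0,0,0,0],[0,0,0,0,0,0],[0,0,0,0,0,0],[0,0,0,0,0,0]]

```text
time_s: 20.1
eef_pos: [0.3819, 0.0822, 0.2874]
tool_rot: [-1.213, -2.898, 0.0]
wrist_force: [-0.4, 0.2, 0.3]
opening: 0.0851
finger_force: 0.0
```

>>> carry_out:
  rows:
    - [[0,0,0,0,0,0],[0,0,0,0,0,0],[0,0,0,0,0,0],[0,0,0,0,0,0],[0,0,0,0,0,0],[0,0,0,0,0,0],[0,0,0,0,0,0],[0,0,0,0,0,0],[0,0,0,0,0,0],[0,0,0,0,0,0]]

```text
time_s: 21.35
eef_pos: [0.3819, 0.0823, 0.2875]
tool_rot: [1.213, 2.898, 0.0]
wrist_force: [-0.1, -0.3, 0.1]
opening: 0.0854
finger_force: 0.0
```

>>> carry_out:
  rows:
    - [[0,0,0,0,0,0],[0,0,0,0,0,0],[0,0,0,0,0,0],[0,0,0,0,0,0],[0,0,0,0,0,0],[0,0,0,0,0,0],[0,0,0,0,0,0],[0,0,0,0,0,0],[0,0,0,0,0,0],[0,0,0,0,0,0]]

```text
time_s: 22.6
eef_pos: [0.3819, 0.0822, 0.2874]
tool_rot: [-1.213, -2.898, 0.0]
wrist_force: [0.3, 0.5, 0.9]
opening: 0.0855
finger_force: 0.0
```

>>> carry_out:
  rows:
    - [[0,0,0,0,0,0],[0,0,0,0,0,0],[0,0,0,0,0,0],[0,0,0,0,0,0],[0,0,0,0,0,0],[0,0,0,0,0,0],[0,0,0,0,0,0],[0,0,0,0,0,0],[0,0,0,0,0,0],[0,0,0,0,0,0]]

```text
time_s: 23.85
eef_pos: [0.3819, 0.0822, 0.2874]
tool_rot: [-1.214, -2.898, 0.0]
wrist_force: [0.2, 0.2, -0.7]
opening: 0.0852
finger_force: 0.0
```

```bash
python3 - <<'E'
from h import *
C=[cap('top') for _ in range(30)]
L=[c['img'][190:240,340:385].astype(float) for c in C]; B=[c['img'][140:190,420:465].astype(float) for c in C]
for Q in (L,B):
    f=lambda i:sum(Q[i:i+5])/5
    print([round(np.abs(f(i)-f(25)).max(),1) for i in (0,5,10,15,20)])
cv2.imwrite('pics/m6.png',cv2.resize(C[-1]['img'][150:240,330:430],(800,600) and (660,594),interpolation=2)[...,::-1]); print(env.state()['time_s'])
E
```

```text
[np.float64(2.4), np.float64(2.2), np.float64(1.8), np.float64(2.0), np.float64(2.2)]
[np.float64(2.0), np.float64(2.0), np.float64(2.0), np.float64(2.2), np.float64(1.8)]
25.35
```

View pics/m6.png

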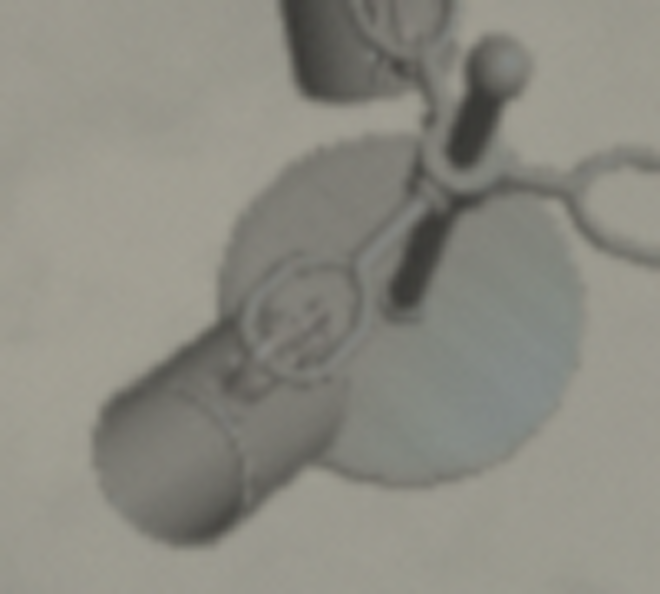

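The picture shows the mug hanging on the front eye (bar through the handle at ~(255,370)). Its motion is down at the image noise level (2 against 2), so I'm handing in.

```bash
python3 -c "
from rig import env
print(env.finish_job())"
```

```text
the job is handed in; nothing more can be done
None
```

The steel mug is clipped onto the stand's front eye and hanging still, handed in at about 25 s; the gate was felt to snap shut rather than seen, and the tumbler, jar and teaspoon were not touched.

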